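# Load a craft die-cutting press

## Robot

A 6-joint arm with a two-finger parallel gripper is mounted at the origin on the work surface. World frame = base frame: x ahead of the robot, y to its left, z up, the work surface at z = 0. Lengths are in m, angles in rad, forces in N, time in s.
With the tool pointing down it reaches from about 0.35 to 0.875 m from the base axis. Payload 4.2 kg.
Tool frame: the origin (TCP) lies between the finger pads; the fingertips stand 17 mm ahead of it and the grasp point (between the pads) lies 2 mm behind it; z points along the fingers, y is the line along which they close (so a half turn about z gives the same grasp; the last joint's range is limited). The gripper opens to 87 mm and grips with 3 to 60 N. Pads are 19 mm wide; open, the fingers measure 117 mm over their backs; the gripper's body (75 mm by 190 mm) begins 51 mm behind the grasp point.
Start: joints at [1.491, 0.385, 0.008, 0, -1.194, -0.259], TCP at [0.208, 0.589, 0.24] pointing down, gripper open.
Joint ranges: [-3.14, 3.14], [-1.21, 2.06], [-1.07, 1.41], [-3.16, 2.05], [-2.99, -0.16], [-3.1, 3.1]. Speed limits (rad/s): [2.79, 2.79, 3.14, 3.14, 3.14, 3.14].

## Interface

Orientations are given as a 3x3 rotation matrix whose columns are the frame's x, y, z axes.
In Python, from workcell import robot gives the robot as it stands.
- The arm moves only by the shell command python3 -m jog 'ROWS' [OPENING]. ROWS is JSON, a list of rows, each a list of 6 numbers: the shift along the tool's x, y, z in mm, then the turn, a rotation vector about the tool's x, y, z in degrees. A call has 1 to 5 rows; each row shifts and turns the commanded pose from where the row before left it, along the tool's axes as they then stand; what a row does not reach is not made up. A row lasts 1/12 s, in which the tool goes at most 41.7 mm and 7.16 degrees, less where a joint would pass 70% of its speed; a pose out of reach is approached as far as the arm can. A call with a gripper value outside its range is refused whole. OPENING is the opening, from 0 (shut) to 1 (fully open), set as the call begins (- or left out, the last holds). The fingers move at their own pace and stop on an object; the grip force is fixed at half the most. Time passes only in rows, so rows that do not move let the fingers close. It gives the time, the measured TCP pose, the force, the opening and the grip force at its end, in the units of the state.
- robot.get_state(): the state, without advancing time (a new reading comes with each control period).
- robot.snapshot(name): name is "side" or "top"; returns the picture (480x640x3 uint8, blue, green, red); there is no depth.
- robot.calibration(name): a dict with "fx", "fy", "cx", "cy" (pixels), "R" (3x3) and "t" (3): a world point X has camera coordinates R X + t. Camera axes: x right, y down, z forward; pixel columns grow to the right and rows downward; lengths in m; the calibration is good to about 2 mm. A picture is of the moment at which its call begins. calibration takes no time and is no camera call.
- robot.hand_in(): hands the job in; it is judged then, once.
The state is a dict: "clock": time; "joint_positions": joint angles; "qd": joint speeds; "tau": joint torques, N m; "tcp_pos": TCP position; "tcp_rot": TCP orientation; "ft_force": force on the tool from outside, world axes, zero at the start; "wrist_torque": the same for the moment, N m; "grip_width": finger opening in m; "grip_force": force on a finger pad.
Only numpy, scipy, OpenCV 4.12 (cv2) and the standard library are available. Lean on these libraries where they do the work, as an engineer would, in place of code of your own. Each camera call takes 0.05 s, during which the arm holds its last target. There are 200 camera calls.

## Task

Get the press ready to cut a star out of thick cardboard: first lay the brown cardboard blank flat and square in the middle of the white outline on the pulled-out bed, then lay the blue star die flat and square on the middle of it. Next turn the dial on top of the press so that its white pointer points at the thick red mark, and last push the bed fully home by its orange tab with the two pieces still lying in place. Leave everything else on the table undisturbed.

Things in the scene. Friction and masses are not known exactly. Their poses are not given: they have to be found in the camera images.
- card_blank: Brown cardboard blank lying flat: 80 (along its x) x 58 (along its y) x 6 mm thick, 30 g. Origin at the centre of its underside.
- blue_die: Blue plastic die with the steel outline of a star on its upper face, lying flat: 72 (x) x 54 (y) x 7 mm thick (the outline stands 1 mm higher), 60 g. Origin at the centre of its underside.
- press: White die-cutting press, fixed, 240 wide (y), 210 deep (x), 130 high. Origin on the table under the middle of its front face; x points into the press, y to the left. The mouth in the front face is 170 wide and reaches 70 mm above the table; the bed slides in it. A grey feed table 16 mm high extends 180 mm in front of the face.
- bed (a joint): Slide of the dark steel bed, m: 0 is pulled right out towards the robot, 0.11 is fully home; it moves along the press's +x. Friction about 3 N holds it where it is left.
- bed_mid (a point): Middle of the white outline (100 along x, 78 along y, mm) painted on the bed, at the height of the bed's flat upper face (30 mm above the table). It moves with the bed; axes as the press. The bed is 185 (x) x 144 (y) mm, reaching 70 mm beyond this point towards the press and 115 mm towards the robot; no rims.
- bed_tab (a point): Orange upright tab on the front end of the bed, 16 (x) x 22 (y) mm, standing 50 mm above the bed's face; the point lies on its axis 30 mm above the bed's face (105 mm before bed_mid). It moves with the bed. With the bed home it stands 65 mm in front of the press's front face.
- dial (a joint): Angle of the dial on top of the press, rad, growing as it is turned clockwise seen from above, 0 to 2.6. The thin black mark is at 0.3, the amber mark at 1.15, the thick red mark at 2.0. Light friction holds it where it is left.
- dial_grip (a point): Grip point of the black dial, on its vertical axis: a bar 46 mm long (along its x), 14 mm thick (along its y), 32 mm high, its top 7 mm above this point, the dial's 48 mm round disc 23 mm below it. It turns with the dial; the white pointer line is on its -x end.
- red_mark (a point): Centre of the thick red mark (16 x 11 mm) painted on top of the press, 49 mm from the dial's axis. The other marks: thin black, amber.
- white_blank: White board blank, 80 x 58 x 6 mm; not wanted. Origin at the centre of its underside.
- yellow_die: Yellow die with a circle, 72 x 54 x 7 mm; not wanted. Origin at the centre of its underside.
- red_die: Red die with a square, 72 x 54 x 7 mm; not wanted. Origin at the centre of its underside.
- tape_roll: Roll of brown packing tape lying flat, 90 mm across, 24 high; leave alone.
- marker: Pink marker pen lying down, 120 mm long; leave alone.
- scissors: Scissors with clear handles lying flat, about 160 mm long; leave alone.
- pen_cup: Blue pottery cup, 72 mm across, 95 high; leave alone.
Mind the look-alikes: they are no part of the job. Several things have the shape of the card_blank; the one meant has the colours described above.

How it is judged:
On the way, in this order (a step that is already met when the one before it is completed fails the run):
1. the cardboard blank lies flat and square in the white outline of the bed, let go (x of card_blank in the frame of bed_mid between -0.013 and 0.013 m and y of card_blank in the frame of bed_mid between -0.013 and 0.013 m and z of card_blank in the frame of bed_mid between -0.004 and 0.004 m and angle between the x axis of card_blank and the x axis of bed_mid, either way round below 0.2 rad and angle between card_blank's own z axis and vertical below 0.06 rad and contact force between the fingers and card_blank below 0.1 N and linear speed of card_blank below 0.02 m/s), for 0.2 s.
2. the blue die lies flat and square on the blank, let go (x of card_blank in the frame of bed_mid between -0.013 and 0.013 m and y of card_blank in the frame of bed_mid between -0.013 and 0.013 m and z of card_blank in the frame of bed_mid between -0.004 and 0.004 m and angle between the x axis of card_blank and the x axis of bed_mid, either way round below 0.2 rad and angle between each of card_blank, blue_die's own z axis and vertical below 0.06 rad and x of blue_die in the frame of card_blank between -0.013 and 0.013 m and y of blue_die in the frame of card_blank between -0.013 and 0.013 m and z of blue_die in the frame of card_blank between 0.003 and 0.009 m and angle between the x axis of blue_die and the x axis of card_blank, either way round below 0.2 rad and contact force between the fingers and blue_die below 0.1 N and linear speed of blue_die below 0.02 m/s), for 0.2 s.
3. the dial's pointer is at the red mark (value of joint dial between 1.83 and 2.17 rad and x of card_blank in the frame of bed_mid between -0.013 and 0.013 m and y of card_blank in the frame of bed_mid between -0.013 and 0.013 m and z of card_blank in the frame of bed_mid between -0.004 and 0.004 m and angle between the x axis of card_blank and the x axis of bed_mid, either way round below 0.2 rad and angle between each of card_blank, blue_die's own z axis and vertical below 0.06 rad and x of blue_die in the frame of card_blank between -0.013 and 0.013 m and y of blue_die in the frame of card_blank between -0.013 and 0.013 m and z of blue_die in the frame of card_blank between 0.003 and 0.009 m and angle between the x axis of blue_die and the x axis of card_blank, either way round below 0.2 rad), for 0.2 s.
4. the bed is fully home with both pieces in place (all of step 3 and value of joint bed above 0.104 m), for 0.2 s.
At the end, for the whole second after the job is handed in: Bed home within 6 mm; dial within 0.17 rad of the red mark; blank flat on the bed, within 13 mm along each axis of the outline's middle and 0.2 rad of square; blue die flat on the blank, within 13 mm of its middle likewise and 0.2 rad; all released and at rest (all of step 4 and linear speed of each of card_blank, blue_die below 0.01 m/s); the robot touches nothing.
It fails at once if another thing on the table is disturbed (moved more than 25 mm) (distance of any of white_blank, yellow_die, red_die, tape_roll, marker, scissors, pen_cup from where it was at the start of the episode above 0.025 m).
It also fails if it takes over 72 s, if anything falls off the work surface, if the arm or the gripper's body presses on something with over 40 N, if the wrist force passes 120 N, or if a joint passes its speed limit or range.

## Working session

There is one attempt and no reset: what is moved stays moved. The work goes in short steps, Python scripts to look and compute and a shell command to move; the robot and the scene stay as the last step left them, time stands still between calls to the robot, and variables do not carry over. Pictures are saved under pics/ and viewed, at most 10 in all, crops included, and the job is handed in when it is done.

```bash
mkdir -p pics; python3 - <<'E'
from workcell import robot
import cv2
for n in("top","side"):
    cv2.imwrite(f"pics/{n}0.png",robot.snapshot(n)); c=robot.calibration(n); print(n,c)
s=robot.get_state();print(s["clock"],s["tcp_pos"],s["tcp_rot"],s["grip_width"])
E
```

```text
top {'fx': 437.777770716285, 'fy': 437.777770716285, 'cx': 319.51178797335825, 'cy': 239.30217527030183, 'R': array([[ 2.33738070e-02, -9.99726366e-01,  9.26684979e-04],
       [-9.85380165e-01, -2.31948420e-02, -1.68783679e-01],
       [ 1.68758988e-01,  3.03198013e-03, -9.85652683e-01]]), 't': array([-0.03027423,  0.56990564,  1.14559099])}
side {'fx': 520.8669091288423, 'fy': 520.8669091288423, 'cx': 330.48442659624317, 'cy': 245.60985158583244, 'R': array([[ 0.99042692, -0.13800801,  0.00288307],
       [-0.10308592, -0.75337303, -0.64946314],
       [ 0.09180315,  0.64294857, -0.76038761]]), 't': array([-0.54760933,  0.11324324,  1.30946419])}
0.1 [0.20753767 0.58899519 0.23856123] [[ 9.43093637e-01 -3.32526789e-01 -5.71513616e-04]
 [-3.32527267e-01 -9.43091732e-01 -1.89773296e-03]
 [ 9.20572796e-05  1.97978374e-03 -9.99998036e-01]] 0.0869550476887836
```

View pics/top0.png

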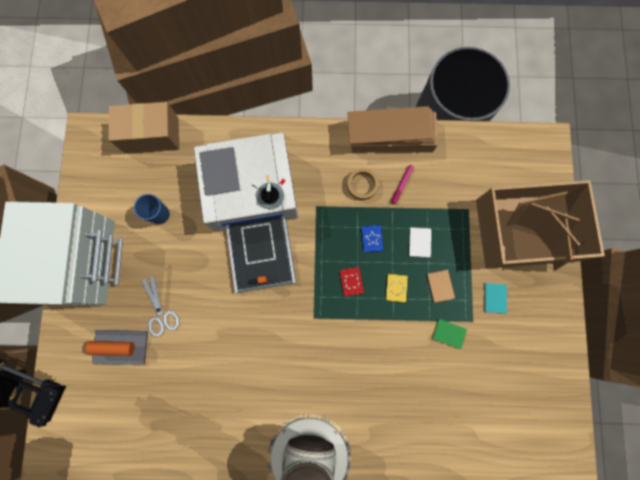

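View pics/side0.png

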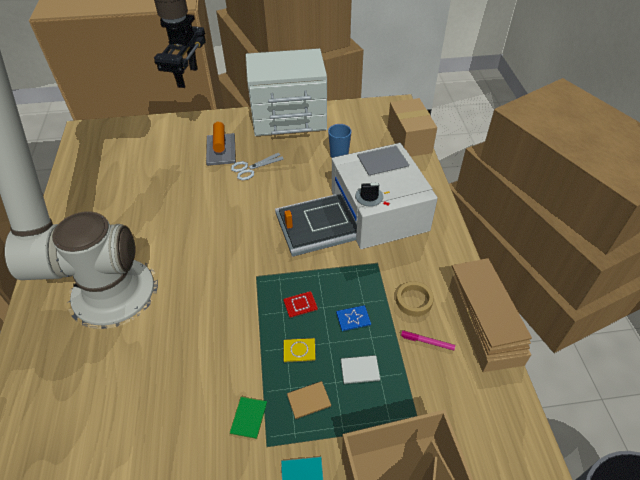

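Candidates for the blank (top view): brown (441,286), white (420,242), green (450,334) and teal (496,298). I choose brown. Candidates for the die: blue star (372,238), red (351,281) and yellow (397,288). I choose blue. The press is at (245,180), with the white outline at (259,243), the tab at (262,280) and the dial at (270,193).

```bash
cat > h.py <<'E'
from workcell import robot
import cv2, numpy as np
def ray(n,uv):
    c=robot.calibration(n); R=np.array(c["R"]);t=np.array(c["t"])
    uv=np.atleast_2d(uv).astype(float)
    d=np.c_[(uv[:,0]-c["cx"])/c["fx"],(uv[:,1]-c["cy"])/c["fy"],np.ones(len(uv))]@R
    return -R.T@t,d
def plane(n,uv,z):
    o,d=ray(n,uv); return o+d*((z-o[2])/d[:,2])[:,None]
def tri(a,b):
    o,d=ray("top",a);p,e=ray("side",b)
    A=np.c_[d[0],-e[0]]; s=np.linalg.lstsq(A,p-o,rcond=None)[0]
    x=o+d[0]*s[0];y=p+e[0]*s[1]; return (x+y)/2,np.linalg.norm(x-y)
HSV=dict(brown=((8,70,110),(20,190,255)),blue=((108,150,80),(125,255,255)),red=((0,180,80),(6,255,255)),yellow=((22,150,120),(32,255,255)),orange=((5,190,120),(14,255,255)),white=((0,0,150),(180,60,255)))
def find(n,img,col,box):
    x0,y0,x1,y1=box; m=np.zeros(img.shape[:2],np.uint8)
    m[y0:y1,x0:x1]=cv2.inRange(cv2.cvtColor(img,cv2.COLOR_BGR2HSV),*HSV[col])[y0:y1,x0:x1]
    cs,_=cv2.findContours(m,cv2.RETR_EXTERNAL,cv2.CHAIN_APPROX_NONE)
    return max(cs,key=cv2.contourArea)[:,0,:]
def rect(n,c,z):
    p=plane(n,c,z)[:,:2]*1000
    (cx,cy),(w,h),a=cv2.minAreaRect(p.astype(np.float32))
    if h>w: w,h,a=h,w,a+90
    return np.round([cx,cy,w,h,(a+90)%180-90],1)  # mm, long-axis angle from world x
def cen(c):
    M=cv2.moments(c.reshape(-1,1,2)); return np.array([M["m10"]/M["m00"],M["m01"]/M["m00"]])
E
python3 - <<'E'
from h import *
t=cv2.imread("pics/top0.png");s=cv2.imread("pics/side0.png")
for nm,col,bt,bs,z in(("card","brown",(422,262,462,310),(280,375,340,425),.008),("die","blue",(355,218,390,260),(330,298,378,338),.009),("outline","white",(240,220,278,268),(300,200,352,235),.03),("tab","orange",(250,270,275,290),(280,205,298,232),.08),("redmark","red",(276,176,292,190),(380,198,395,210),.13)):
    a=find("top",t,col,bt);b=find("side",s,col,bs)
    X,g=tri(cen(a),cen(b))
    print(nm,rect("top",a,z),rect("side",b,z),"tri",np.round(X*1000,1),round(g*1000,1),cen(a),cen(b))
A=cv2.resize(t[165:300,190:300],None,fx=3.6,fy=3.6,interpolation=2)
B=cv2.resize(s[165:225,335:425],None,fx=4.4,fy=4.4,interpolation=2)
C=cv2.resize(t[215:350,340:475],None,fx=2.2,fy=2.2,interpolation=2)
o=np.zeros((590,800,3),np.uint8)
for I,x,y in((A,0,0),(B,400,0),(C,400,270)): 
    h,w=min(I.shape[0],590-y),min(I.shape[1],800-x); o[y:y+h,x:x+w]=I[:h,:w]
cv2.imwrite("pics/crop0.png",o)
E
```

```text
card [ 455.4 -355.4   81.1   59.6   13.1] [ 455.8 -355.8   79.8   59.    12.9] tri [ 455.3 -355.8    6.5] 0.6 [440.62819409 285.68791272] [308.43651226 399.45594914]
die [ 583.7 -164.1   73.7   56.4    5.5] [ 593.6 -158.6   37.4   18.1   85.3] tri [ 588.9 -164.2    6. ] 9.9 [371.71794872 238.34437322] [356.73333333 316.73333333]
outline [509.  182.8  15.    4.   24.4] [510.8 144.7  78.2   8.4 -73.8] tri [515.2 192.2 -33.7] 5.7 [246.77777778 262.22222222] [309.33333333 223.66666667]Traceback (most recent call last):
  File "<stdin>", line 5, in <module>
  File "h.py", line 26, in cen
    M=cv2.moments(c.reshape(-1,1,2)); return np.array([M["m10"]/M["m00"],M["m01"]/M["m00"]])
                                                       ~~~~~~~~^~~~~~~~~
ZeroDivisionError: float division by zero
```

```bash
python3 - <<'E'
from h import *
t=cv2.imread("pics/top0.png");s=cv2.imread("pics/side0.png")
HSV["white"]=((0,0,95),(180,90,255)); HSV["red"]=((0,150,80),(8,255,255)); HSV["orange"]=((3,170,90),(16,255,255))
for nm,n,col,b,z in(("outline","top","white",(240,222,278,266),.03),("outline","side","white",(302,202,352,234),.03),("tab","top","orange",(250,270,275,290),.08),("tab","side","orange",(280,205,298,232),.06),("red","top","red",(276,176,292,190),.13),("red","side","red",(378,198,395,210),.13),("amber","top","yellow",(262,172,276,182),.13)):
    a=find(n,t if n=="top" else s,col,b); u=a.mean(0); print(nm,n,len(a),u,rect(n,a,z),np.round(plane(n,u,z)[0]*1000))
A=cv2.resize(t[165:300,190:300],None,fx=3.6,fy=3.6,interpolation=2)
B=cv2.resize(s[165:225,335:425],None,fx=4.4,fy=4.4,interpolation=2)
C=cv2.resize(t[215:350,340:475],None,fx=2.2,fy=2.2,interpolation=2)
o=np.zeros((590,800,3),np.uint8)
for I,x,y in((A,0,0),(B,400,0),(C,400,270)):
    h,w=min(I.shape[0],590-y),min(I.shape[1],800-x); o[y:y+h,x:x+w]=I[:h,:w]
cv2.imwrite("pics/crop0.png",o)
E
```

```text
outline top 129 [257.89147287 243.55813953] [558.9 153.1 106.8  86.   10.9] [558. 153.  30.]
outline side 110 [325.05454545 216.59090909] [559.6 155.3 104.7  86.1  11. ] [559. 154.  30.]
tab top 25 [261.8  279.64] [453.7 130.7  26.2  15.7 -88.7] [455. 131.  80.]
tab side 50 [288.12 218.06] [457.2 132.1  63.4  16.8  89.4] [457. 134.  60.]
red top 8 [281.875 181.5  ] [706.5  83.8   8.1   5.2   1.4] [706.  84. 130.]
red side 10 [386.  203.1] [707.4  85.5  11.9   5.6 -33.8] [708.  86. 130.]Traceback (most recent call last):
  File "<stdin>", line 5, in <module>
  File "h.py", line 19, in find
    return max(cs,key=cv2.contourArea)[:,0,:]
           ~~~^^^^^^^^^^^^^^^^^^^^^^^^
ValueError: max() iterable argument is empty
```

```bash
python3 - <<'E'
from h import *
t=cv2.imread("pics/top0.png");s=cv2.imread("pics/side0.png")
A=cv2.resize(t[165:300,190:300],None,fx=3.6,fy=3.6,interpolation=2)
B=cv2.resize(s[165:225,335:425],None,fx=4.4,fy=4.4,interpolation=2)
C=cv2.resize(t[215:350,340:475],None,fx=2.2,fy=2.2,interpolation=2)
o=np.zeros((590,800,3),np.uint8)
for I,x,y in((A,0,0),(B,400,0),(C,400,270)):
    h,w=min(I.shape[0],590-y),min(I.shape[1],800-x); o[y:y+h,x:x+w]=I[:h,:w]
cv2.imwrite("pics/crop0.png",o)
E
cat > go.py <<'E'
import sys,numpy as np
from workcell import robot
# usage: go.py x y z [yaw of tool y-line, deg, mod 180]: tool-frame shift (mm) and turn (deg) to go
x,y,z=map(float,sys.argv[1:4]); s=robot.get_state(); R=np.array(s["tcp_rot"])
d=R.T@(np.array([x,y,z])-np.array(s["tcp_pos"])*1000)
print("shift",np.round(d,1))
if len(sys.argv)>4:
    a=np.degrees(np.arctan2(R[1,1],R[0,1])); w=(float(sys.argv[4])-a+90)%180-90
    from scipy.spatial.transform import Rotation as Q
    ay=np.radians(a+w); Y=np.array([np.cos(ay),np.sin(ay),0]);Z=np.array([0,0,-1.]);T=np.c_[np.cross(Y,Z),Y,Z]
    print("yline",round(a,1),"rotvec",np.round(Q.from_matrix(R.T@T).as_rotvec(degrees=True),1))
print("clock",s["clock"],"j6",s["joint_positions"][5])
E
python3 go.py 455.5 -355.5 100 103
```

```text
shift [547.9 808.  140.2]
yline -109.4 rotvec [  0.1   0.  -32.4]
clock 0.1 j6 -0.2586087384519401
```

View pics/crop0.png

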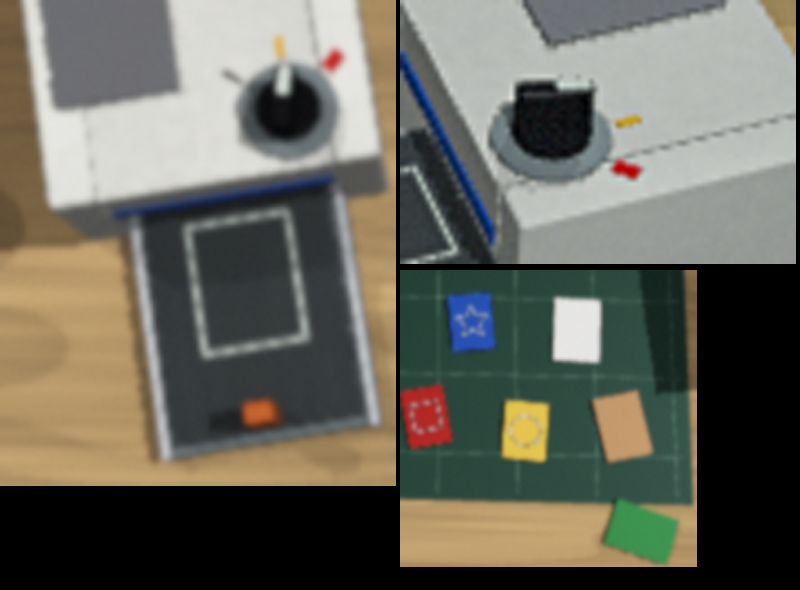

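The crop confirms that the brown blank at (441,286) and the blue star die at (372,238) are the right pieces. The dial pointer stands near amber. Moving now.

```bash
J="python3 -m jog"
python3 -m jog '[[32,24,0,0,0,0],[32,24,0,0,0,0],[32,24,0,0,0,0],[32,24,0,0,0,0],[32,24,0,0,0,0]]' 1
python3 -m jog '[[32,24,0,0,0,0],[32,24,0,0,0,0],[32,24,0,0,0,0],[32,24,0,0,0,0]]'
python3 -m jog '[[16,37,0,0,0,0],[16,37,0,0,0,0],[16,37,0,0,0,0],[16,37,0,0,0,0],[16,37,0,0,0,0]]'
python3 -m jog '[[16,37,0,0,0,0],[16,37,0,0,0,0],[16,37,0,0,0,0],[16,37,0,0,0,0],[16,37,0,0,0,0]]'
python3 -m jog '[[16,37,0,0,0,0],[16,37,0,0,0,0],[16,37,0,0,0,0],[16,37,0,0,0,0],[16,37,0,0,0,0]]'
python3 -m jog '[[16,37,0,0,0,0],[0,0,27,0,0,-6.5],[0,0,28,0,0,-6.5],[0,0,28,0,0,-6.5],[0,0,28,0,0,-6.5]]'
python3 -m jog '[[0,0,20,0,0,-6.4],[0,0,0,0,0,0]]'
python3 go.py 455.5 -355.5 22 103
```

```text
clock: 0.52
tcp_pos: [0.3191, 0.4212, 0.2391]
tcp_rot: [[0.943, -0.332, -0.0], [-0.332, -0.943, -0.001], [-0.0, 0.001, -1.0]]
ft_force: [0.3, 0.5, 0.9]
grip_width: 0.0871
grip_force: 0.0
clock: 0.85
tcp_pos: [0.4079, 0.2881, 0.2394]
tcp_rot: [[0.943, -0.332, -0.0], [-0.332, -0.943, -0.0], [-0.0, 0.0, -1.0]]
ft_force: [0.1, 0.8, -0.0]
grip_width: 0.0869
grip_force: 0.0
clock: 1.27
tcp_pos: [0.4209, 0.0869, 0.2394]
tcp_rot: [[0.943, -0.332, -0.0], [-0.332, -0.943, -0.0], [-0.0, 0.0, -1.0]]
ft_force: [1.1, 0.8, 0.5]
grip_width: 0.0869
grip_force: 0.0
clock: 1.68
tcp_pos: [0.4348, -0.1141, 0.2395]
tcp_rot: [[0.943, -0.332, 0.0], [-0.332, -0.943, 0.0], [-0.0, -0.0, -1.0]]
ft_force: [0.8, 0.2, 0.2]
grip_width: 0.0869
grip_force: 0.0
clock: 2.1
tcp_pos: [0.4489, -0.3152, 0.2392]
tcp_rot: [[0.943, -0.333, -0.001], [-0.333, -0.943, 0.0], [-0.001, -0.0, -1.0]]
ft_force: [1.3, 1.5, 0.4]
grip_width: 0.087
grip_force: 0.0
clock: 2.52
tcp_pos: [0.4516, -0.3537, 0.1269]
tcp_rot: [[0.993, 0.119, -0.0], [0.119, -0.993, 0.0], [-0.0, -0.0, -1.0]]
ft_force: [0.1, -1.1, -0.1]
grip_width: 0.0868
grip_force: 0.0
clock: 2.68
tcp_pos: [0.4489, -0.3518, 0.1034]
tcp_rot: [[0.974, 0.225, -0.01], [0.225, -0.974, 0.005], [-0.008, -0.007, -1.0]]
ft_force: [-0.6, -0.1, -0.7]
grip_width: 0.0872
grip_force: 0.0
shift [ 6.3  5.7 81.3]
yline -77.0 rotvec [-0.4  0.5  0. ]
clock 2.6833 j6 2.1805589111076027
```

```bash
python3 -m jog '[[6,5,20,0,0,0],[0,0,20,0,0,0],[0,0,20,0,0,0],[0,0,10,0,0,0],[0,0,0,0,0,0]]'
python3 go.py 455.5 -355.5 20 103
```

```text
clock: 3.1
tcp_pos: [0.4582, -0.3565, 0.0371]
tcp_rot: [[0.975, 0.223, -0.003], [0.223, -0.975, 0.002], [-0.003, -0.002, -1.0]]
ft_force: [-0.4, -0.4, -0.2]
grip_width: 0.0868
grip_force: 0.0
shift [-2.4 -1.5 17.1]
yline -77.1 rotvec [-0.1  0.2 -0.1]
clock 3.1 j6 2.1780354048953225
```

```bash
python3 -m jog '[[-2,-1,8,0,0,0],[0,0,6,0,0,0],[0,0,0,0,0,0],[0,0,0,0,0,0]]'
python3 go.py 455.5 -355.5 20 103
```

```text
clock: 3.43
tcp_pos: [0.4572, -0.3565, 0.025]
tcp_rot: [[0.974, 0.225, 0.001], [0.225, -0.974, -0.0], [0.0, 0.0, -1.0]]
ft_force: [-0.1, -0.6, -0.1]
grip_width: 0.087
grip_force: 0.0
shift [-1.4 -1.4  5. ]
yline -77.0 rotvec [ 0. -0. -0.]
clock 3.4333 j6 2.1801164340538937
```

```bash
python3 -m jog '[[-1,-1,5,0,0,0],[0,0,0,0,0,0]]'
python3 -m jog '[[0,0,0,0,0,0],[0,0,0,0,0,0],[0,0,0,0,0,0],[0,0,0,0,0,0],[0,0,0,0,0,0]]' 0
python3 -m jog '[[0,0,0,0,0,0],[0,0,0,0,0,0],[0,0,0,0,0,0]]'
```

```text
clock: 3.6
tcp_pos: [0.4555, -0.3554, 0.0193]
tcp_rot: [[0.975, 0.224, -0.0], [0.224, -0.975, 0.0], [-0.0, -0.0, -1.0]]
ft_force: [-0.2, 0.2, -0.1]
grip_width: 0.0869
grip_force: 0.0
clock: 4.02
tcp_pos: [0.4559, -0.3557, 0.0197]
tcp_rot: [[0.974, 0.225, 0.0], [0.225, -0.974, -0.0], [0.0, 0.0, -1.0]]
ft_force: [0.2, -0.1, 0.4]
grip_width: 0.0616
grip_force: 0.3
clock: 4.27
tcp_pos: [0.4558, -0.3557, 0.0196]
tcp_rot: [[0.974, 0.225, 0.0], [0.225, -0.974, -0.0], [0.0, 0.0, -1.0]]
ft_force: [-0.4, 0.1, 0.6]
grip_width: 0.0571
grip_force: 30.0
```

```bash
python3 -m jog '[[0,0,-10,0,0,0],[0,0,-25,0,0,0],[0,0,-30,0,0,0],[0,0,-30,0,0,0],[8,-15,-15,0,0,0]]'
python3 -m jog '[[15,-33,0,0,0,0],[15,-33,0,0,0,0],[15,-33,0,0,0,0],[15,-33,0,0,0,0],[15,-33,0,0,0,0]]'
python3 -m jog '[[15,-33,0,0,0,0],[15,-33,0,0,0,0],[15,-33,0,0,0,0],[15,-33,0,0,0,0],[15,-33,0,0,0,0]]'
python3 -m jog '[[15,-33,0,0,0,0],[15,-33,0,0,0,0],[15,-33,0,0,0,0],[10,-20,0,0,0,2],[0,0,0,0,0,0]]'
python3 -m jog '[[0,0,0,0,0,0],[0,0,0,0,0,0]]'
python3 go.py 559 153.7 49.5 101
python3 - <<'E'
from h import *
cv2.imwrite("pics/side1.png",robot.snapshot("side"))
E
```

```text
clock: 4.68
tcp_pos: [0.4616, -0.3416, 0.1341]
tcp_rot: [[0.975, 0.223, 0.006], [0.223, -0.975, -0.004], [0.005, 0.005, -1.0]]
ft_force: [0.9, -0.8, -0.6]
grip_width: 0.0571
grip_force: 30.0
clock: 5.1
tcp_pos: [0.4963, -0.1601, 0.1305]
tcp_rot: [[0.974, 0.224, 0.001], [0.224, -0.974, -0.0], [0.001, 0.0, -1.0]]
ft_force: [1.8, 0.2, -0.3]
grip_width: 0.0573
grip_force: 30.0
clock: 5.52
tcp_pos: [0.5323, 0.0179, 0.1305]
tcp_rot: [[0.974, 0.225, 0.001], [0.225, -0.974, 0.0], [0.001, 0.0, -1.0]]
ft_force: [0.5, -0.7, -0.0]
grip_width: 0.0573
grip_force: 30.0
clock: 5.93
tcp_pos: [0.5605, 0.1486, 0.1303]
tcp_rot: [[0.981, 0.194, 0.003], [0.194, -0.981, 0.001], [0.003, -0.001, -1.0]]
ft_force: [0.6, -0.1, -0.2]
grip_width: 0.0572
grip_force: 30.0
clock: 6.1
tcp_pos: [0.5586, 0.1438, 0.1297]
tcp_rot: [[0.982, 0.191, -0.001], [0.191, -0.982, -0.0], [-0.001, 0.0, -1.0]]
ft_force: [-0.7, 0.4, -0.6]
grip_width: 0.057
grip_force: 30.0
shift [ 2.3 -9.6 80.2]
yline -79.0 rotvec [ 0.  0. -0.]
clock 6.1 j6 1.2301550259035314
```

View pics/side1.png

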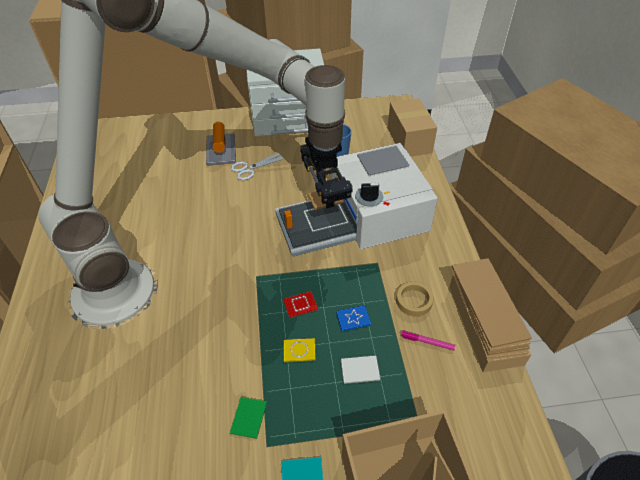

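The side view shows the blank held level at (318,200), just above the bed outline, with everything else where it was. Lowering it.

```bash
python3 -m jog '[[2,-10,20,0,0,0],[0,0,25,0,0,0],[0,0,20,0,0,0],[0,0,9,0,0,0],[0,0,0,0,0,0]]'
python3 -m jog '[[0,0,0,0,0,0],[0,0,0,0,0,0]]'
python3 go.py 559 153.7 49 101
```

```text
clock: 6.57
tcp_pos: [0.5576, 0.1526, 0.0536]
tcp_rot: [[0.982, 0.189, -0.005], [0.189, -0.982, -0.002], [-0.005, 0.002, -1.0]]
ft_force: [-1.1, -0.2, -1.1]
grip_width: 0.0571
grip_force: 30.0
clock: 6.73
tcp_pos: [0.5602, 0.1545, 0.057]
tcp_rot: [[0.982, 0.19, 0.002], [0.19, -0.982, 0.001], [0.003, -0.0, -1.0]]
ft_force: [-0.1, 0.5, -0.3]
grip_width: 0.0574
grip_force: 30.0
shift [-1.3  0.5  8. ]
yline -79.0 rotvec [-0.  -0.1 -0. ]
clock 6.7333 j6 1.2139090995097366
```

```bash
python3 -m jog '[[-1,0,3,0,0,0],[0,0,3,0,0,0],[0,0,1,0,0,0],[0,0,0,0,0,0],[0,0,0,0,0,0]]'
python3 -m jog '[[0,0,0,0,0,0],[0,0,0,0,0,0],[0,0,0,0,0,0]]'
```

```text
clock: 7.15
tcp_pos: [0.5584, 0.1545, 0.0496]
tcp_rot: [[0.982, 0.191, 0.001], [0.191, -0.982, 0.0], [0.001, -0.0, -1.0]]
ft_force: [-1.8, -1.5, 6.5]
grip_width: 0.0571
grip_force: 30.0
clock: 7.4
tcp_pos: [0.5584, 0.1545, 0.0495]
tcp_rot: [[0.982, 0.191, 0.001], [0.191, -0.982, 0.0], [0.001, -0.0, -1.0]]
ft_force: [-1.2, -0.3, 5.7]
grip_width: 0.0567
grip_force: 30.0
```

```bash
python3 -m jog '[[0,0,0,0,0,0],[0,0,0,0,0,0],[0,0,0,0,0,0],[0,0,0,0,0,0]]' 1
python3 -m jog '[[0,0,-5,0,0,0],[0,0,-30,0,0,0],[0,0,-35,0,0,0],[0,0,-30,0,0,0],[0,0,0,0,0,0]]'
python3 go.py 584 -164 60 95.5
```

```text
clock: 7.73
tcp_pos: [0.5581, 0.1543, 0.0483]
tcp_rot: [[0.982, 0.191, -0.0], [0.191, -0.982, -0.0], [-0.0, 0.0, -1.0]]
ft_force: [-0.4, 0.1, -0.1]
grip_width: 0.0761
grip_force: 0.0
clock: 8.15
tcp_pos: [0.5621, 0.156, 0.1559]
tcp_rot: [[0.981, 0.192, 0.013], [0.192, -0.981, 0.005], [0.014, -0.003, -1.0]]
ft_force: [1.2, 1.0, 1.2]
grip_width: 0.0866
grip_force: 0.0
shift [-41.3 318.5  94.5]
yline -78.9 rotvec [-0.2 -0.8  5.6]
clock 8.15 j6 1.2132246224117562
```

```bash
python3 -m jog '[[-4,35,0,0,0,0],[-4,35,0,0,0,0],[-4,35,0,0,0,0],[-4,35,0,0,0,0],[-4,35,0,0,0,0]]'
python3 -m jog '[[-4,35,0,0,0,0],[-4,35,0,0,0,0],[-4,35,0,0,0,0],[-4,35,0,0,0,0],[0,0,20,0,0,5.5]]'
python3 -m jog '[[0,0,30,0,0,0],[0,0,30,0,0,0],[0,0,0,0,0,0],[0,0,0,0,0,0]]'
python3 go.py 584 -164 20 95.5
python3 - <<'E'
from h import *
for n,b in(("top",(225,205,300,280)),("side",(290,190,365,245))):
    i=robot.snapshot(n); cv2.imwrite(f"pics/{n}2.png",i); HSV["brown"]=((6,60,70),(22,220,255))
    a=find(n,i,"brown",b); print(n,len(a),a.mean(0),rect(n,a,.036))
E
```

```text
clock: 8.57
tcp_pos: [0.5717, -0.0227, 0.1488]
tcp_rot: [[0.982, 0.191, 0.0], [0.191, -0.982, 0.0], [0.0, -0.0, -1.0]]
ft_force: [0.4, -0.4, -0.2]
grip_width: 0.0871
grip_force: 0.0
clock: 8.98
tcp_pos: [0.5857, -0.1673, 0.1322]
tcp_rot: [[0.996, 0.09, 0.009], [0.09, -0.996, -0.003], [0.009, 0.003, -1.0]]
ft_force: [0.7, 0.7, 0.6]
grip_width: 0.0872
grip_force: 0.0
clock: 9.32
tcp_pos: [0.5819, -0.1619, 0.0674]
tcp_rot: [[0.995, 0.096, -0.004], [0.096, -0.995, -0.0], [-0.004, -0.0, -1.0]]
ft_force: [0.3, 0.7, 0.3]
grip_width: 0.0871
grip_force: 0.0
shift [ 2.1  2.3 47.4]
yline -84.5 rotvec [-0.   0.2 -0. ]
clock 9.3167 j6 1.6699244202864956
top 95 [258.10526316 243.25263158] [558.4 152.3  84.5  60.4  10.1]
side 78 [323.71794872 215.35897436] [558.  152.6  80.7  62.4  11.1]
```

Blank measured at (558, 152.5), 10.6°, against an outline at (559, 154), 11°, so it is in place. Next the die.

```bash
python3 -m jog '[[2,2,20,0,0,0],[0,0,15,0,0,0],[0,0,7,0,0,0],[0,0,0,0,0,0],[0,0,0,0,0,0]]'
python3 -m jog '[[0,0,0,0,0,0]]'
python3 go.py 583.7 -164 20 95.5
```

```text
clock: 9.83
tcp_pos: [0.586, -0.1635, 0.0279]
tcp_rot: [[0.995, 0.096, 0.002], [0.096, -0.995, -0.0], [0.002, 0.001, -1.0]]
ft_force: [0.4, -0.1, 0.0]
grip_width: 0.087
grip_force: 0.0
clock: 9.92
tcp_pos: [0.5862, -0.1635, 0.0282]
tcp_rot: [[0.995, 0.096, 0.003], [0.096, -0.995, -0.0], [0.003, 0.001, -1.0]]
ft_force: [-0.4, 0.1, -1.1]
grip_width: 0.0874
grip_force: 0.0
shift [-2.6  0.2  8.2]
yline -84.5 rotvec [ 0.  -0.2  0. ]
clock 9.9167 j6 1.6729819210159809
```

```bash
python3 -m jog '[[-2,0,5,0,0,0],[0,0,3,0,0,0],[0,0,0,0,0,0]]'
python3 -m jog '[[0,0,0,0,0,0],[0,0,0,0,0,0],[0,0,0,0,0,0],[0,0,0,0,0,0],[0,0,0,0,0,0]]' 0
python3 -m jog '[[0,0,0,0,0,0],[0,0,0,0,0,0],[0,0,0,0,0,0],[0,0,0,0,0,0]]'
```

```text
clock: 10.17
tcp_pos: [0.5825, -0.1637, 0.0182]
tcp_rot: [[0.995, 0.095, -0.001], [0.095, -0.995, 0.0], [-0.001, -0.0, -1.0]]
ft_force: [-0.3, -0.5, -0.2]
grip_width: 0.087
grip_force: 0.0
clock: 10.58
tcp_pos: [0.5832, -0.1637, 0.0186]
tcp_rot: [[0.995, 0.096, 0.0], [0.096, -0.995, -0.0], [0.0, 0.0, -1.0]]
ft_force: [-0.0, -0.0, 0.3]
grip_width: 0.0615
grip_force: 0.0
clock: 10.92
tcp_pos: [0.5831, -0.1637, 0.0186]
tcp_rot: [[0.995, 0.096, 0.0], [0.096, -0.995, -0.0], [0.0, 0.0, -1.0]]
ft_force: [0.4, 0.6, -0.2]
grip_width: 0.0534
grip_force: 30.0
```

```bash
python3 -m jog '[[0,0,-10,0,0,0],[0,0,-25,0,0,0],[0,0,-35,0,0,0],[0,0,-35,0,0,0],[0,-20,-5,0,0,0]]'
python3 -m jog '[[1,-35,0,0,0,0],[1,-35,0,0,0,0],[1,-35,0,0,0,0],[1,-35,0,0,0,0],[1,-35,0,0,0,0]]'
python3 -m jog '[[0,-35,0,0,0,0],[0,-35,0,0,0,0],[0,-30,0,0,0,0],[0,-18,0,0,0,-5.5],[0,0,15,0,0,0]]'
python3 -m jog '[[0,0,15,0,0,0],[0,0,10,0,0,0],[0,0,0,0,0,0],[0,0,0,0,0,0]]'
python3 go.py 558.2 152.8 55 100.8
```

```text
clock: 11.33
tcp_pos: [0.5853, -0.1462, 0.1362]
tcp_rot: [[0.995, 0.094, 0.013], [0.094, -0.996, -0.003], [0.013, 0.004, -1.0]]
ft_force: [2.5, 0.8, 0.4]
grip_width: 0.0531
grip_force: 30.0
clock: 11.75
tcp_pos: [0.569, 0.0324, 0.1295]
tcp_rot: [[0.995, 0.095, 0.001], [0.095, -0.995, 0.0], [0.001, -0.0, -1.0]]
ft_force: [0.6, -0.1, -0.3]
grip_width: 0.0534
grip_force: 30.0
clock: 12.17
tcp_pos: [0.5602, 0.1529, 0.1171]
tcp_rot: [[0.98, 0.199, 0.008], [0.199, -0.98, 0.004], [0.008, -0.002, -1.0]]
ft_force: [-0.3, -0.3, -0.5]
grip_width: 0.0532
grip_force: 30.0
clock: 12.5
tcp_pos: [0.558, 0.1479, 0.0885]
tcp_rot: [[0.982, 0.191, -0.001], [0.191, -0.982, -0.001], [-0.001, 0.001, -1.0]]
ft_force: [1.1, -0.2, -0.9]
grip_width: 0.0537
grip_force: 30.0
shift [ 1.1 -4.8 33.5]
yline -79.0 rotvec [0.  0.  0.2]
clock 12.5 j6 1.2224480887470932
```

```bash
python3 -m jog '[[1,-5,10,0,0,0],[0,0,10,0,0,0],[0,0,5,0,0,0],[0,0,0,0,0,0],[0,0,0,0,0,0]]'
python3 -m jog '[[0,0,0,0,0,0],[0,0,0,0,0,0]]'
python3 go.py 558.2 152.8 55 100.8
```

```text
clock: 12.92
tcp_pos: [0.5579, 0.1532, 0.063]
tcp_rot: [[0.982, 0.191, -0.001], [0.191, -0.982, -0.001], [-0.001, 0.0, -1.0]]
ft_force: [0.1, 0.5, 0.2]
grip_width: 0.0531
grip_force: 30.0
clock: 13.08
tcp_pos: [0.5585, 0.1535, 0.0639]
tcp_rot: [[0.982, 0.191, 0.001], [0.191, -0.982, 0.0], [0.001, -0.0, -1.0]]
ft_force: [-0.3, 0.3, -0.8]
grip_width: 0.0536
grip_force: 30.0
shift [-0.4  0.6  8.9]
yline -79.0 rotvec [-0.  -0.   0.2]
clock 13.0833 j6 1.214626664053085
```

```bash
python3 -m jog '[[0,0,3,0,0,0],[0,1,3,0,0,0],[0,0,2,0,0,0],[0,0,0,0,0,0],[0,0,0,0,0,0]]'
python3 -m jog '[[0,0,0,0,0,0],[0,0,0,0,0,0]]'
```

```text
clock: 13.5
tcp_pos: [0.5582, 0.1523, 0.0553]
tcp_rot: [[0.982, 0.191, -0.0], [0.191, -0.982, -0.0], [-0.001, 0.0, -1.0]]
ft_force: [-0.7, -0.1, -1.1]
grip_width: 0.0536
grip_force: 30.0
clock: 13.67
tcp_pos: [0.5584, 0.1525, 0.0556]
tcp_rot: [[0.982, 0.191, 0.0], [0.191, -0.982, 0.0], [0.0, -0.0, -1.0]]
ft_force: [-0.8, 0.4, -0.8]
grip_width: 0.0535
grip_force: 30.0
```

```bash
python3 -m jog '[[0,0,0,0,0,0],[0,0,0,0,0,0],[0,0,0,0,0,0],[0,0,0,0,0,0],[0,0,0,0,0,0]]' 1
python3 -m jog '[[0,0,-5,0,0,0],[0,0,-35,0,0,0],[0,0,-40,0,0,0],[0,0,-40,0,0,0],[-10,30,-40,0,0,0]]'
python3 -m jog '[[-15,38,0,0,0,0],[-15,38,0,0,0,0],[-15,38,0,0,0,0],[-15,38,0,0,0,0],[-15,38,0,0,0,0]]'
python3 -m jog '[[-15,38,0,0,0,0],[0,0,0,0,0,0],[0,0,0,0,0,0]]'
python3 - <<'E'
from h import *
HSV["brown"]=((6,60,70),(22,220,255)); HSV["blue"]=((105,130,60),(128,255,255))
I={}
for n,b in(("top",(225,205,300,280)),("side",(290,190,351,245))):
    i=I[n]=robot.snapshot(n); cv2.imwrite(f"pics/{n}3.png",i)
    b=(240,222,278,266) if n=="top" else b
    a=find(n,i,"blue",b); print(n,rect(n,a,.043), "brown",rect(n,find(n,i,"brown",b),.036))
t,s=I["top"],I["side"]
A=cv2.resize(t[165:240,240:300],None,fx=7,fy=7,interpolation=2)
B=cv2.resize(s[170:250,330:400],None,fx=5.4,fy=5.4,interpolation=2)
o=np.zeros((530,800,3),np.uint8); o[:525,:420]=A; o[:432,421:799]=B[:432,:378]
cv2.imwrite("pics/crop3.png",o); print(robot.get_state()["tcp_pos"])
E
```

```text
clock: 14.08
tcp_pos: [0.5584, 0.1525, 0.0557]
tcp_rot: [[0.982, 0.191, 0.0], [0.191, -0.982, 0.0], [0.0, -0.0, -1.0]]
ft_force: [0.6, -0.8, 0.2]
grip_width: 0.0791
grip_force: 0.0
clock: 14.5
tcp_pos: [0.5566, 0.1293, 0.2118]
tcp_rot: [[0.981, 0.195, 0.005], [0.195, -0.981, 0.002], [0.005, -0.001, -1.0]]
ft_force: [1.0, -0.2, -0.4]
grip_width: 0.0867
grip_force: 0.0
clock: 14.92
tcp_pos: [0.5168, -0.0756, 0.209]
tcp_rot: [[0.982, 0.191, 0.001], [0.191, -0.982, 0.0], [0.001, 0.0, -1.0]]
ft_force: [0.8, -0.2, -0.4]
grip_width: 0.0873
grip_force: 0.0
clock: 15.17
tcp_pos: [0.5094, -0.1162, 0.2087]
tcp_rot: [[0.982, 0.187, 0.0], [0.187, -0.982, 0.0], [0.0, 0.0, -1.0]]
ft_force: [0.3, 1.0, 0.7]
grip_width: 0.087
grip_force: 0.0Traceback (most recent call last):
  File "<stdin>", line 7, in <module>
  File "h.py", line 19, in find
    return max(cs,key=cv2.contourArea)[:,0,:]
           ~~~^^^^^^^^^^^^^^^^^^^^^^^^
ValueError: max() iterable argument is empty
```

```bash
python3 - <<'E'
from h import *
t=cv2.imread("pics/top3.png"); s=robot.snapshot("side"); cv2.imwrite("pics/side3.png",s)
A=cv2.resize(t[165:300,220:320],None,fx=4,fy=4,interpolation=2)
B=cv2.resize(s[170:250,330:400],None,fx=5.4,fy=5.4,interpolation=2)
C=cv2.resize(s[190:250,270:370],None,fx=2.5,fy=2.5,interpolation=2)
o=np.zeros((590,800,3),np.uint8); o[:540,:400]=A; o[:432,421:799]=B[:432,:378]; o[435:585,421:671]=C
cv2.imwrite("pics/crop3.png",o)
E
```

```text
(no output)
```

View pics/crop3.png

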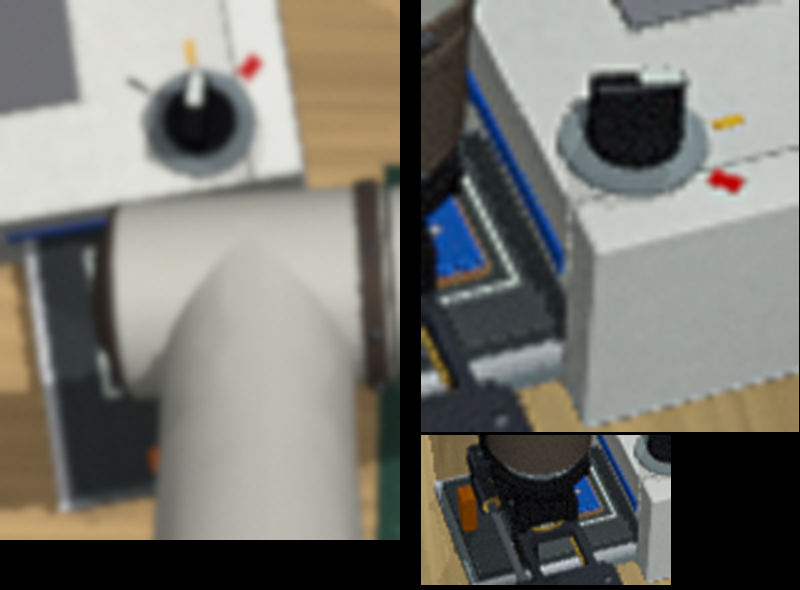

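The die lies on the blank, with a brown rim visible around the blue in the side crop at (460,240). The arm hides it in the top view, so I'll back off for a clear look.

```bash
python3 -m jog '[[0,38,0,0,0,0],[0,38,0,0,0,0],[0,38,0,0,0,0],[0,38,0,0,0,0],[0,38,0,0,0,0]]'
python3 -m jog '[[0,25,0,0,0,0],[0,0,0,0,0,0],[0,0,0,0,0,0]]'
cat > m.py <<'E'
from h import *
from scipy.optimize import least_squares
HSV["brown"]=((6,60,70),(22,220,255)); HSV["blue"]=((105,130,60),(128,255,255)); HSV["wp"]=((0,0,130),(180,60,255))
HSV["amber"]=((15,120,120),(32,255,255)); HSV["red"]=((0,150,80),(8,255,255))
t,s=[robot.snapshot(n) for n in("top","side")]
import time;k=int(robot.get_state()["clock"]*100);cv2.imwrite(f"pics/top{k}.png",t);cv2.imwrite(f"pics/side{k}.png",s);print(k)
def T(f):
    try: print(f())
    except Exception as e: print("ERR",e)
for n,i,b in(("top",t,(240,222,278,266)),("side",s,(295,195,351,245))):
    T(lambda:(n,"blue",rect(n,find(n,i,"blue",b),.043),"brown",rect(n,find(n,i,"brown",b),.036)))
E
cat > dial.py <<'E'
from m import *
P={}
ob=[]
for n,uv in(("top",[(254.5,186),(267.5,178),(282.5,181.5)]),("side",[None,(386.9,192.6),(386.3,203.5)])):
    for th,u in zip((.3,1.15,2.0),uv):
        if u: ob.append((th,plane(n,u,.13)[0][:2]*1000)); print(n,th,np.round(ob[-1][1],1))
f=lambda p:np.concatenate([p[:2]+p[3]*np.array([np.cos(p[2]-th),np.sin(p[2]-th)])-q for th,q in ob])
for r in (None,49):
    g=f if r is None else (lambda p:np.r_[f(p),(p[3]-49)*10])
    q=least_squares(g,[680,100,1.4,49]); print(np.round(q.x,3),q.cost)
c=q.x
for n,i,b in(("top",t,(264,180,276,196)),("side",s,(366,182,380,188))):
    T(lambda:(n,cen(find(n,i,"wp",b)),find(n,i,"wp",b).min(0),find(n,i,"wp",b).max(0)))
T(lambda:tri(cen(find("top",t,"wp",(264,180,276,196))),cen(find("side",s,"wp",(366,182,380,188)))))
A=cv2.resize(t[172:212,250:290],None,fx=10,fy=10,interpolation=0)
B=cv2.resize(s[172:212,350:390],None,fx=10,fy=10,interpolation=0)
cv2.imwrite(f"pics/dial{k}.png",np.hstack([A,B]))
E
python3 dial.py; mv pics/dial*.png pics/dialA.png
```

```text
clock: 15.68
tcp_pos: [0.5476, -0.3005, 0.2083]
tcp_rot: [[0.981, 0.194, 0.0], [0.194, -0.981, -0.0], [0.0, 0.0, -1.0]]
ft_force: [1.1, -0.1, -0.2]
grip_width: 0.0869
grip_force: 0.0
clock: 15.93
tcp_pos: [0.5518, -0.3249, 0.2073]
tcp_rot: [[0.982, 0.191, -0.001], [0.191, -0.982, 0.001], [-0.001, -0.001, -1.0]]
ft_force: [-0.3, 0.1, 0.4]
grip_width: 0.087
grip_force: 0.0
1603
('top', 'blue', array([560.1, 149.1,  70. ,  53.6,  12.2]), 'brown', array([520. , 146. ,  57.6,   6.1, -81.9]))
('side', 'blue', array([555.9, 149.2,  63. ,  56.5,  11.1]), 'brown', array([531.4, 223.7,  96.8,  32.2,  -5.4]))
top 0.3 [692.7 154.6]
top 1.15 [715.  121.9]
top 2.0 [706.5  82.5]
side 1.15 [717.9 123.1]
side 2.0 [708.1  84. ]
[668.693 112.639   1.352  48.585] 3.8896416927922313
[668.362 112.634   1.352  48.993] 4.035383492227757
('top', array([269.24637681, 183.51014493]), array([264, 180], dtype=int32), array([275, 190], dtype=int32))
('side', array([372.7696477 , 184.38482385]), array([366, 182], dtype=int32), array([379, 187], dtype=int32))
(array([0.68013967, 0.11030366, 0.17784909]), np.float64(0.010835858500748518))
```

View pics/dialA.png

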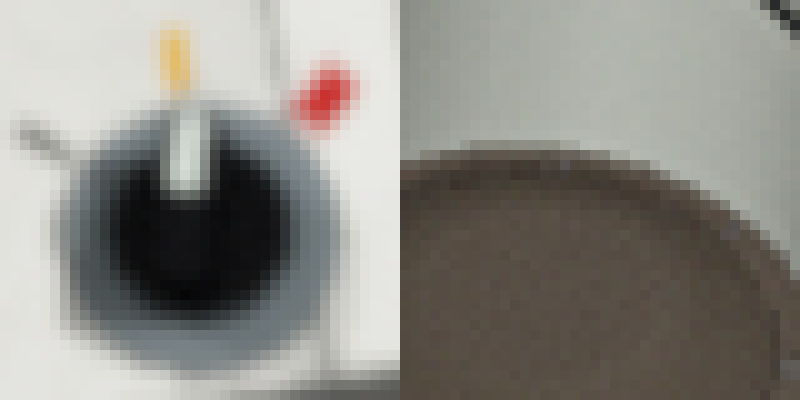

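```bash
python3 - <<'E'
from h import *
for a,b in(((269.3,182.5),(378.5,184)),((268.7,191.2),(370.6,184.8))):print(tri(a,b))
for z in(.165,.17,.175,.18):
    p=plane("top",[(269.3,182.3),(268.7,191.2)],z)*1000;q=plane("side",[(378.7,184),(370.6,184.8)],z)*1000
    for r in(p,q):
        d=r[0]-r[1];print(z,np.round(r[0]),np.round(r[1]),"dir",np.round(np.degrees(np.arctan2(d[1],d[0]))),"len",np.round(np.hypot(*d[:2])))
E
```

```text
(array([0.68964493, 0.11106945, 0.17474331]), np.float64(0.0005718285671596513))
(array([0.6686337 , 0.11180864, 0.17354326]), np.float64(0.002627040463710614))
0.165 [693. 112. 165.] [670. 113. 165.] dir -1.0 len 23.0
0.165 [693. 121. 165.] [672. 121. 165.] dir 0.0 len 21.0
0.17 [691. 112. 170.] [668. 112. 170.] dir -1.0 len 23.0
0.17 [692. 116. 170.] [671. 116. 170.] dir 0.0 len 21.0
0.175 [690. 111. 175.] [667. 112. 175.] dir -1.0 len 23.0
0.175 [690. 111. 175.] [670. 111. 175.] dir 0.0 len 21.0
0.18 [688. 110. 180.] [665. 111. 180.] dir -1.0 len 23.0
0.18 [689. 106. 180.] [668. 105. 180.] dir 0.0 len 21.0
```

Die measured at about (559,149.5), 11.5°, within 3 mm of the blank's centre. Dial axis is at (668,112), bar top at z≈173 mm, pointer heading about -1°. The red mark is at heading -37°, so the dial needs about 36° clockwise.

```bash
python3 -m jog '[[0,0,-20,0,0,0],[16,-34,-10,0,0,0],[16,-34,0,0,0,0],[16,-34,0,0,0,0],[16,-34,0,0,0,0]]' 0.7
python3 -m jog '[[16,-34,0,0,0,0],[16,-34,0,0,0,0],[16,-34,0,0,0,0],[16,-34,0,0,0,0],[16,-34,0,0,0,0]]'
python3 -m jog '[[16,-34,0,0,0,0],[16,-34,0,0,0,0],[16,-30,0,0,0,6],[0,0,0,0,0,6],[0,0,0,0,0,0]]'
python3 -m jog '[[0,0,0,0,0,0],[0,0,0,0,0,0]]'
python3 go.py 668 112 168 89
```

```text
clock: 16.45
tcp_pos: [0.588, -0.1761, 0.2392]
tcp_rot: [[0.981, 0.193, 0.001], [0.193, -0.981, 0.0], [0.001, 0.0, -1.0]]
ft_force: [0.4, -0.2, -0.5]
grip_width: 0.0641
grip_force: 0.0
clock: 16.87
tcp_pos: [0.6334, 0.0066, 0.2391]
tcp_rot: [[0.981, 0.194, 0.001], [0.194, -0.981, 0.0], [0.001, -0.0, -1.0]]
ft_force: [0.3, -0.4, 0.5]
grip_width: 0.0612
grip_force: 0.0
clock: 17.28
tcp_pos: [0.6617, 0.1121, 0.2381]
tcp_rot: [[1.0, -0.014, -0.0], [-0.014, -1.0, 0.0], [-0.0, -0.0, -1.0]]
ft_force: [0.2, -0.2, -0.1]
grip_width: 0.0609
grip_force: 0.0
clock: 17.45
tcp_pos: [0.6618, 0.1082, 0.2387]
tcp_rot: [[1.0, -0.015, 0.0], [-0.015, -1.0, 0.0], [0.0, -0.0, -1.0]]
ft_force: [-0.2, -0.3, -0.3]
grip_width: 0.0607
grip_force: 0.0
shift [ 6.1 -3.9 70.7]
yline -90.8 rotvec [-0.  -0.   0.2]
clock 17.45 j6 1.1534057724134943
```

```bash
python3 -m jog '[[6,-4,20,0,0,0],[0,0,20,0,0,0],[0,0,15,0,0,0],[0,0,8,0,0,0],[0,0,0,0,0,0]]'
python3 -m jog '[[0,0,0,0,0,0],[0,0,0,0,0,0]]'
python3 go.py 668 112 168 89
```

```text
clock: 17.87
tcp_pos: [0.6673, 0.1107, 0.1733]
tcp_rot: [[1.0, -0.018, -0.004], [-0.018, -1.0, -0.001], [-0.004, 0.001, -1.0]]
ft_force: [-0.7, 0.1, -0.5]
grip_width: 0.0607
grip_force: 0.0
clock: 18.03
tcp_pos: [0.6693, 0.1116, 0.1768]
tcp_rot: [[1.0, -0.018, 0.003], [-0.018, -1.0, 0.0], [0.003, -0.001, -1.0]]
ft_force: [-0.1, 0.2, 0.2]
grip_width: 0.0613
grip_force: 0.0
shift [-1.4 -0.4  8.8]
yline -91.0 rotvec [-0.  -0.1 -0. ]
clock 18.0333 j6 1.1498293076338035
```

```bash
python3 -m jog '[[-1,0,5,0,0,0],[0,0,4,0,0,0],[0,0,0,0,0,0]]'
python3 -m jog '[[0,0,0,0,0,0],[0,0,0,0,0,0],[0,0,0,0,0,0],[0,0,0,0,0,0],[0,0,0,0,0,0]]' 0
python3 -m jog '[[0,0,0,0,0,0],[0,0,0,0,0,0],[0,0,0,0,0,0],[0,0,0,0,0,0],[0,0,0,0,0,0]]'
python3 -m jog '[[0,0,0,0,0,0],[0,0,0,0,0,0],[0,0,0,0,0,0],[0,0,0,0,0,0]]'
```

```text
clock: 18.28
tcp_pos: [0.667, 0.1118, 0.1656]
tcp_rot: [[1.0, -0.018, -0.001], [-0.018, -1.0, -0.0], [-0.001, 0.0, -1.0]]
ft_force: [0.3, -0.3, -0.6]
grip_width: 0.0607
grip_force: 0.0
clock: 18.7
tcp_pos: [0.6677, 0.1119, 0.1664]
tcp_rot: [[1.0, -0.018, 0.0], [-0.018, -1.0, 0.0], [0.0, -0.0, -1.0]]
ft_force: [1.2, 0.7, -0.1]
grip_width: 0.0355
grip_force: 0.0
clock: 19.12
tcp_pos: [0.6675, 0.1151, 0.1663]
tcp_rot: [[1.0, -0.017, 0.001], [-0.017, -1.0, 0.005], [0.001, -0.005, -1.0]]
ft_force: [-2.4, 8.2, 0.8]
grip_width: 0.0138
grip_force: 30.0
clock: 19.45
tcp_pos: [0.6675, 0.1151, 0.1663]
tcp_rot: [[1.0, -0.017, 0.001], [-0.017, -1.0, 0.005], [0.001, -0.005, -1.0]]
ft_force: [-0.8, 8.6, 0.2]
grip_width: 0.0139
grip_force: 30.0
```

```bash
python3 -m jog '[[0,-3,0,0,0,0],[0,-1,0,0,0,5],[0,0,0,0,0,5],[0,0,0,0,0,5],[0,0,0,0,0,5]]'
python3 -m jog '[[0,0,0,0,0,5],[0,0,0,0,0,5],[0,0,0,0,0,4],[0,0,0,0,0,2],[0,0,0,0,0,0]]'
python3 -m jog '[[0,0,0,0,0,0],[0,0,0,0,0,0]]'
python3 go.py 667.5 116 166 53
```

```text
clock: 19.87
tcp_pos: [0.6676, 0.1157, 0.1663]
tcp_rot: [[0.932, -0.362, -0.0], [-0.362, -0.932, -0.0], [-0.0, 0.001, -1.0]]
ft_force: [-0.3, 1.4, 1.2]
grip_width: 0.0134
grip_force: 30.0
clock: 20.28
tcp_pos: [0.6677, 0.1158, 0.1663]
tcp_rot: [[0.798, -0.603, 0.0], [-0.603, -0.798, -0.0], [0.0, 0.0, -1.0]]
ft_force: [0.4, 1.1, -0.0]
grip_width: 0.0135
grip_force: 30.0
clock: 20.45
tcp_pos: [0.6677, 0.1159, 0.1663]
tcp_rot: [[0.799, -0.601, 0.0], [-0.601, -0.799, -0.0], [0.0, 0.0, -1.0]]
ft_force: [0.3, 0.7, -0.7]
grip_width: 0.0139
grip_force: 30.0
shift [-0.2 -0.   0.3]
yline -127.0 rotvec [ 0. -0.  0.]
clock 20.45 j6 0.5156476391081959
```

```bash
python3 -m jog '[[0,0,0,0,0,0],[0,0,0,0,0,0],[0,0,0,0,0,0],[0,0,0,0,0,0],[0,0,0,0,0,0]]' 0.6
python3 -m jog '[[0,0,-10,0,0,0],[0,0,-30,0,0,0],[0,0,-35,0,0,0],[-33,22,0,0,0,0],[-33,22,0,0,0,0]]'
python3 -m jog '[[-33,23,0,0,0,0],[-33,23,0,0,0,0],[-33,23,0,0,0,0],[-36,23,0,0,0,0],[0,0,0,0,0,-7]]' 0
python3 -m jog '[[0,0,0,0,0,-7],[0,0,0,0,0,-7],[0,0,0,0,0,-7],[0,0,0,0,0,-7],[0,0,0,0,0,-7]]'
python3 -m jog '[[0,0,0,0,0,-6],[0,0,0,0,0,0],[0,0,0,0,0,0]]'
python3 go.py 422 127.5 62 101
python3 - <<'E'
from m import *
A=cv2.resize(t[165:300,220:320],None,fx=4,fy=4,interpolation=2)
B=cv2.resize(s[165:255,270:400],None,fx=3,fy=3,interpolation=2)
o=np.zeros((540,800,3),np.uint8); o[:540,:400]=A; o[:270,402:792]=B
cv2.imwrite("pics/crop4.png",o)
E
```

```text
clock: 20.87
tcp_pos: [0.6677, 0.1158, 0.1662]
tcp_rot: [[0.799, -0.602, -0.0], [-0.602, -0.799, -0.0], [0.0, 0.0, -1.0]]
ft_force: [0.2, -0.2, -0.2]
grip_width: 0.0393
grip_force: 0.0
clock: 21.28
tcp_pos: [0.5905, 0.1211, 0.2444]
tcp_rot: [[0.798, -0.603, 0.007], [-0.603, -0.798, 0.003], [0.004, -0.006, -1.0]]
ft_force: [-2.0, 1.6, -0.9]
grip_width: 0.0519
grip_force: 0.0
clock: 21.7
tcp_pos: [0.4196, 0.1264, 0.2416]
tcp_rot: [[0.867, -0.498, -0.003], [-0.498, -0.867, 0.0], [-0.003, 0.001, -1.0]]
ft_force: [0.3, -0.6, 0.2]
grip_width: 0.027
grip_force: 0.0
clock: 22.12
tcp_pos: [0.4265, 0.1283, 0.2423]
tcp_rot: [[0.996, 0.093, 0.002], [0.093, -0.996, 0.001], [0.002, -0.001, -1.0]]
ft_force: [0.2, 0.1, 0.1]
grip_width: 0.0013
grip_force: 0.0
clock: 22.37
tcp_pos: [0.4265, 0.1283, 0.2419]
tcp_rot: [[0.982, 0.188, 0.001], [0.188, -0.982, 0.001], [0.001, -0.0, -1.0]]
ft_force: [-1.1, 0.9, 0.0]
grip_width: 0.0003
grip_force: 0.0
shift [ -4.8  -0.  179.9]
yline -79.2 rotvec [-0.  -0.1 -0.2]
clock 22.3667 j6 1.1006335294214729
2246
('top', 'blue', array([560.2, 149.5,  70. ,  55.3,  11.1]), 'brown', array([520.4, 144.8,  60.5,   9.8, -83.2]))
('side', 'blue', array([560. , 150. ,  70.8,  56.5,  11.1]), 'brown', array([531.4, 223.7,  96.8,  32.2,  -5.4]))
```

View pics/crop4.png

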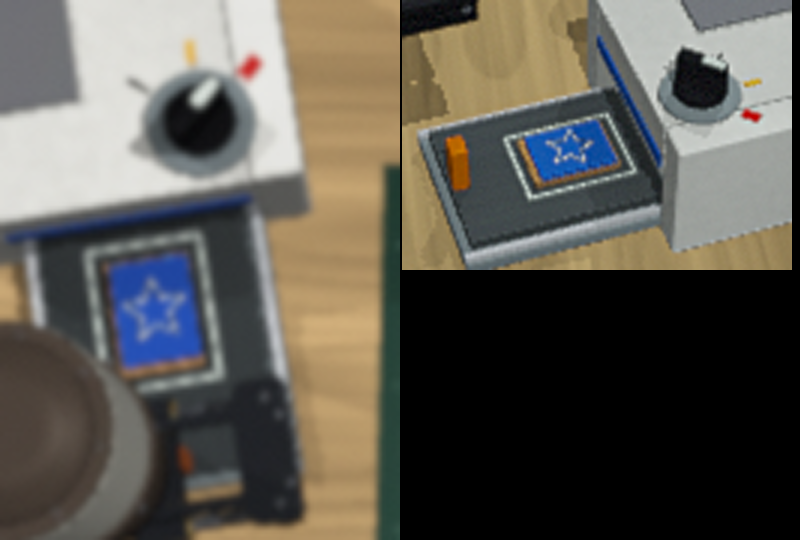

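The crop shows the die on the blank, centred in the outline at (155,312). The pointer at (205,93) is aimed at the red mark at (250,66). Now I'll push the bed.

```bash
python3 -m jog '[[-5,0,30,0,0,0],[0,0,40,0,0,0],[0,0,40,0,0,0],[0,0,40,0,0,0],[0,0,25,0,0,0]]'
python3 -m jog '[[0,0,0,0,0,0],[0,0,0,0,0,0],[0,0,0,0,0,0],[0,0,0,0,0,0]]'
python3 go.py 438 131 62 101
```

```text
clock: 22.88
tcp_pos: [0.4198, 0.1261, 0.0634]
tcp_rot: [[0.982, 0.188, -0.003], [0.188, -0.982, -0.002], [-0.004, 0.001, -1.0]]
ft_force: [0.6, -0.1, 0.7]
grip_width: 0.0008
grip_force: 0.0
clock: 23.22
tcp_pos: [0.423, 0.1283, 0.0683]
tcp_rot: [[0.982, 0.191, 0.004], [0.191, -0.982, 0.003], [0.004, -0.002, -1.0]]
ft_force: [0.7, 0.1, 0.5]
grip_width: 0.0004
grip_force: 0.0
shift [15.2  0.2  6.3]
yline -79.0 rotvec [-0.1 -0.3 -0. ]
clock 23.2167 j6 1.0974999023322642
```

```bash
python3 -m jog '[[4,0,4,0,0,0],[4,0,0,0,0,0],[3,0,0,0,0,0],[3,0,0,0,0,0],[3,0,0,0,0,0]]'
python3 -m jog '[[4,0,0,0,0,0],[5,0,0,0,0,0],[6,0,0,0,0,0],[6,0,0,0,0,0],[6,0,0,0,0,0]]'
python3 -m jog '[[6,0,0,0,0,0],[6,0,0,0,0,0],[6,0,0,0,0,0],[6,0,0,0,0,0],[6,0,0,0,0,0]]'
python3 go.py 546 152 64 101
```

```text
clock: 23.63
tcp_pos: [0.4385, 0.1306, 0.0625]
tcp_rot: [[0.982, 0.19, 0.0], [0.19, -0.982, 0.0], [0.0, -0.0, -1.0]]
ft_force: [-3.9, 1.1, 1.9]
grip_width: 0.0006
grip_force: 1.7
clock: 24.05
tcp_pos: [0.4647, 0.1353, 0.062]
tcp_rot: [[0.982, 0.19, -0.001], [0.19, -0.982, -0.001], [-0.002, 0.001, -1.0]]
ft_force: [-3.8, -2.0, 2.4]
grip_width: 0.0004
grip_force: 1.8
clock: 24.47
tcp_pos: [0.4944, 0.1411, 0.062]
tcp_rot: [[0.982, 0.19, -0.001], [0.19, -0.982, -0.001], [-0.001, 0.0, -1.0]]
ft_force: [-3.8, -1.9, 0.3]
grip_width: 0.0006
grip_force: 1.8
shift [52.7 -0.9 -2. ]
yline -79.0 rotvec [ 0.   0.1 -0. ]
clock 24.4667 j6 1.1682082689742468
```

```bash
python3 -m jog '[[6,0,0,0,0,0],[6,0,0,0,0,0],[6,0,0,0,0,0],[6,0,0,0,0,0],[5,0,0,0,0,0]]'
python3 -m jog '[[5,0,0,0,0,0],[4,0,0,0,0,0],[3,0,0,0,0,0],[3,0,0,0,0,0],[2,0,0,0,0,0]]'
python3 -m jog '[[2,0,0,0,0,0],[2,0,0,0,0,0],[1,0,0,0,0,0],[0,0,0,0,0,0]]'
```

```text
clock: 24.88
tcp_pos: [0.5232, 0.147, 0.062]
tcp_rot: [[0.982, 0.19, -0.0], [0.19, -0.982, -0.0], [-0.0, 0.0, -1.0]]
ft_force: [-3.0, -2.4, -0.7]
grip_width: 0.0005
grip_force: 1.7
clock: 25.3
tcp_pos: [0.5335, 0.1488, 0.062]
tcp_rot: [[0.982, 0.189, -0.013], [0.189, -0.982, -0.004], [-0.014, 0.002, -1.0]]
ft_force: [-23.9, 2.0, 16.1]
grip_width: 0.0006
grip_force: 11.7
clock: 25.63
tcp_pos: [0.5335, 0.1486, 0.0618]
tcp_rot: [[0.982, 0.189, -0.022], [0.189, -0.982, -0.007], [-0.023, 0.003, -1.0]]
ft_force: [-30.8, 2.2, 20.0]
grip_width: 0.0006
grip_force: 15.1
```

```bash
python3 -m jog '[[-5,0,0,0,0,0],[-8,0,0,0,0,0],[-20,0,0,0,0,0],[-30,0,0,0,0,0],[-40,0,0,0,0,0]]'
python3 -m jog '[[0,38,-10,0,0,0],[0,38,-10,0,0,0],[0,38,-10,0,0,0],[0,38,-10,0,0,0],[0,38,-10,0,0,0]]'
python3 -m jog '[[0,38,0,0,0,0],[0,38,0,0,0,0],[0,38,0,0,0,0],[0,0,0,0,0,0],[0,0,0,0,0,0]]'
python3 - <<'E'
from m import *
HSV["orange"]=((3,170,90),(16,255,255))
a=find("top",t,"orange",(230,225,280,290));b=find("side",s,"orange",(280,180,350,232))
print("tab",rect("top",a,.08),tri(cen(a),cen(b)))
A=cv2.resize(t[165:300,220:320],None,fx=4,fy=4,interpolation=2)
B=cv2.resize(s[165:255,270:400],None,fx=3,fy=3,interpolation=2)
C=cv2.resize(t[130:350,130:480],(392,246))
o=np.zeros((540,800,3),np.uint8); o[:540,:400]=A; o[:270,402:792]=B; o[280:526,402:794]=C
cv2.imwrite("pics/crop5.png",o)
E
```

```text
clock: 26.05
tcp_pos: [0.4468, 0.1341, 0.0634]
tcp_rot: [[0.981, 0.191, 0.009], [0.191, -0.981, 0.005], [0.009, -0.003, -1.0]]
ft_force: [-0.1, 0.4, 0.8]
grip_width: 0.0007
grip_force: 0.0
clock: 26.47
tcp_pos: [0.4825, -0.0558, 0.1143]
tcp_rot: [[0.981, 0.193, 0.008], [0.193, -0.981, 0.001], [0.008, 0.001, -1.0]]
ft_force: [1.1, 0.7, 0.0]
grip_width: 0.0002
grip_force: 0.0
clock: 26.88
tcp_pos: [0.5035, -0.169, 0.1131]
tcp_rot: [[0.982, 0.187, 0.006], [0.187, -0.982, -0.001], [0.006, 0.002, -1.0]]
ft_force: [0.6, 0.3, 0.2]
grip_width: 0.0005
grip_force: 0.0
2698
ERR max() iterable argument is empty
('side', 'blue', array([624.6, 177.7,  84.4,  14.5, -79.3]), 'brown', array([616.4, 163.7,  61.7,   6.6, -79.2]))Traceback (most recent call last):
  File "<stdin>", line 3, in <module>
  File "h.py", line 19, in find
    return max(cs,key=cv2.contourArea)[:,0,:]
           ~~~^^^^^^^^^^^^^^^^^^^^^^^^
ValueError: max() iterable argument is empty
```

Top view is blocked again, so I'll move further right and repeat.

```bash
python3 -m jog '[[-10,38,-15,0,0,0],[-10,38,-15,0,0,0],[-10,38,-15,0,0,0],[-10,38,-15,0,0,0],[0,0,0,0,0,0]]'
python3 - <<'E'
from m import *
A=cv2.resize(t[165:300,220:320],None,fx=4,fy=4,interpolation=2)
B=cv2.resize(s[165:255,270:400],None,fx=3,fy=3,interpolation=2)
C=cv2.resize(t[130:350,130:480],(392,246))
o=np.zeros((540,800,3),np.uint8); o[:540,:400]=A; o[:270,402:792]=B; o[280:526,402:794]=C
cv2.imwrite("pics/crop5.png",o)
HSV["orange"]=((3,150,80),(18,255,255))
for n,i,b,z in(("top",t,(230,225,280,290),.08),("side",s,(280,180,350,232),.055)):
    T(lambda:(n,rect(n,find(n,i,"orange",b),z),find(n,i,"orange",b).mean(0)))
T(lambda:tri(cen(find("top",t,"orange",(230,225,280,290))),cen(find("side",s,"orange",(280,180,350,232)))))
E
```

```text
clock: 27.4
tcp_pos: [0.4933, -0.3271, 0.1755]
tcp_rot: [[0.982, 0.189, 0.008], [0.189, -0.982, -0.006], [0.007, 0.007, -1.0]]
ft_force: [1.4, 0.2, -0.1]
grip_width: 0.0007
grip_force: 0.0
2750
ERR max() iterable argument is empty
ERR max() iterable argument is empty
('top', array([551.2, 151.1,  21.4,  16.1, -88.7]), array([255.59090909, 243.09090909]))
ERR max() iterable argument is empty
ERR max() iterable argument is empty
```

View pics/crop5.png

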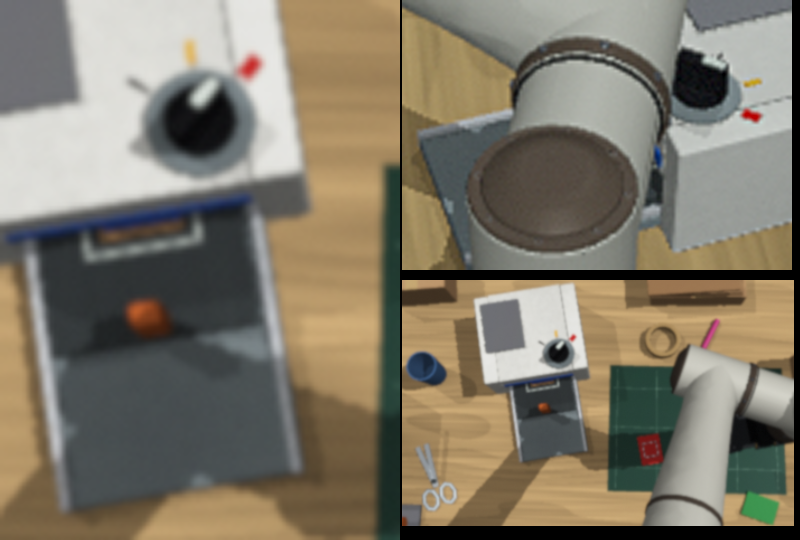

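```bash
python3 - <<'E'
from h import *
HSV["w"]=((0,0,105),(180,90,255))
a=cv2.imread("pics/top0.png");b=cv2.imread("pics/top2750.png")
u=np.array([np.cos(.19),np.sin(.19)])
HSV["orange"]=((3,150,80),(18,255,255))
for i,box,tb in((a,(240,222,278,266),(250,270,275,290)),(b,(241,221,271,231),(250,235,266,252))):
    c=find("top",i,"w",box); p=plane("top",c,.03)[:,:2]*1000@u
    o=plane("top",find("top",i,"orange",tb),.08)[:,:2]*1000@u
    print("outline front edge",p.min(),np.percentile(p,5),"tab far/near",o.max(),o.min())
# sub-pixel outline front edge: intensity profile along press x through outline middle
for i,c0 in((a,(558.9,153.5)),(b,(667,174.5))):
    best=[]
    for lat in(-20,-10,0,10,20):
        s=np.arange(-70,-30,.5); v=np.array([-u[1],u[0]])
        P=np.array([[*(np.array(c0)+x*u+lat*v)/1000,.03] for x in s]); C=robot.calibration("top")
        q=P@np.array(C["R"]).T+C["t"]; uv=(q[:,:2]/q[:,2:]*C["fx"]+[C["cx"],C["cy"]]).astype(np.float32)
        g=cv2.remap(cv2.cvtColor(i,6),uv[:,0].reshape(1,-1),uv[:,1].reshape(1,-1),1)[0].astype(float)
        w=np.clip(g-np.percentile(g,50)-15,0,None); best.append(round(float((w*s).sum()/w.sum()+np.array(c0)@u),1))
    print(best)
E
```

```text
outline front edge 524.8329471600883 525.292181806743 tab far/near 481.4117556028175 462.8927329784569
outline front edge 622.1954534141145 622.4069336096475 tab far/near 578.1896600149265 560.921091095097
[528.2, 528.4, 528.2, 528.2, 528.2]
[633.2, 630.4, 631.4, 631.2, 629.0]
```

```bash
python3 -m jog '[[0,38,-15,0,0,0],[0,38,-15,0,0,0],[0,20,0,0,0,0],[0,0,0,0,0,0],[0,0,0,0,0,0]]'
python3 - <<'E'
from m import *
u=np.array([np.cos(.19),np.sin(.19)])
print("face",plane("top",(255,214.2),.13)[0][:2]@u,plane("top",(255,218.7),.07)[0][:2]@u)
HSV["orange"]=((3,150,80),(18,255,255))
T(lambda:("tab side",find("side",s,"orange",(280,180,350,240)).mean(0),rect("side",find("side",s,"orange",(280,180,350,240)),.055)))
B=cv2.resize(s[150:260,270:405],None,fx=5.4,fy=5.4,interpolation=2)
cv2.imwrite("pics/crop6.png",B)
E
```

```text
clock: 27.92
tcp_pos: [0.5096, -0.415, 0.2005]
tcp_rot: [[0.981, 0.192, -0.001], [0.192, -0.981, 0.001], [-0.001, -0.002, -1.0]]
ft_force: [0.1, 0.7, 0.4]
grip_width: 0.0005
grip_force: 0.0
2801
ERR max() iterable argument is empty
ERR max() iterable argument is empty
face 0.635022987543401 0.6378499300633381
('tab side', array([322.66666667, 213.46666667]), array([552.5, 144.9,  45.3,  16.3,  82.8]))
```

View pics/crop6.png

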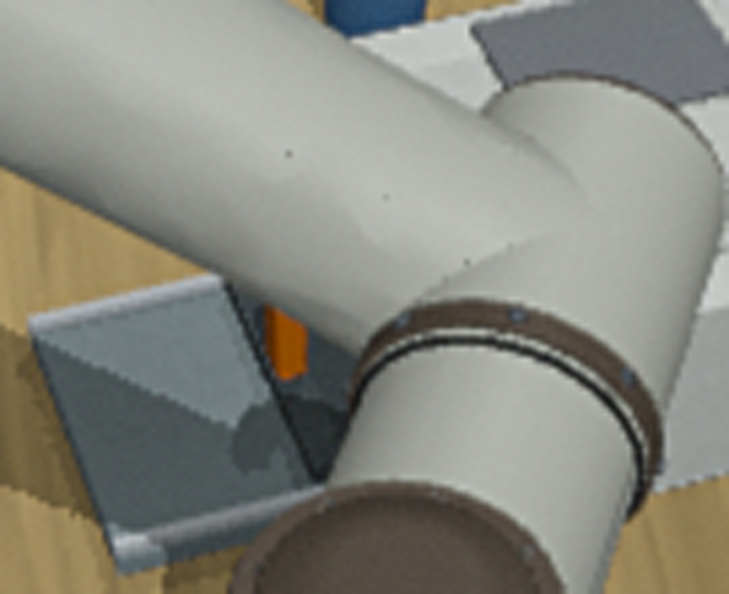

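The tab now stands about 67 mm in front of the press face, against 65 mm when home. The stop was hard, over 30 N against 3 N of friction, so the bed is home. It had started about 12 mm in. The blank's front edge is still where it should be in the outline, so I'm handing in.

```bash
python3 -c "
from workcell import robot
print(robot.hand_in())"
```

```text
the job is handed in; nothing more can be done
None
```

I handed the job in at about 28 s. The blank and blue star die were within about 4 mm of the outline's middle before the push, the dial is on the red mark and the bed was pushed to a hard stop; once the bed was home I could see only the blank's front edge, and hand-in gave no verdict.

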